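# Free the sliding stop of a fettling jig and hold its index plunger up

### The job

A plaster block is held in the jig between a fixed stop and a sliding stop. First loosen the black clamp knob on the sliding stop by turning it about a quarter turn anticlockwise (seen from above), then pull the red sprung plunger straight up as far as it goes and finish while still holding it there, fully out of its hole, so that I can slide the stop back and take the block out. Leave the sliding stop and the block where they are, and do not knock the jar, the bowl or the tape about.

Things in the scene. Friction and masses are not known exactly. Their poses are not given: they have to be found in the camera images.
- jig: fixed plywood jig board, 116 (its x) x 310 (its y) x 14 mm, rails along its y. Origin: centre of the underside, on the worktop; z up. Fixed aluminium stop (44 mm high) at its +y end. In its -y half the sliding stop: grey block 148 mm long, 86 mm wide, top 47 mm above the worktop, carrying on its centre line the red plunger (jig y = -100 mm) and black clamp knob (jig y = -15 mm)
- clamp (a joint): angle of the clamp knob in rad: about 0 tight (starts between 0 and 0.25), grows anticlockwise seen from above, end stop at 1.75; it counts as loose from 1.1. Turns with light friction (0.08 N m) and stays where it is left
- clamp_grip (a point): centre of the clamp knob's black bar grip, on the knob's vertical turning axis: bar 48 mm long along this point's y, 12 mm thick along its x, 22 mm high (from about 62 mm to 84 mm above the worktop), on a round hub 30 mm wide whose top is about 64 mm above the worktop. It turns with the knob, z up
- plunger (a joint): lift of the plunger in m: 0 seated, 0.014 fully up against its stop; its pin sits 8 mm deep in the hole, and fully back means more than 0.0115. A spring pulls it down with 5 N seated, rising to 12 N fully up; let go, it snaps back
- plunger_grip (a point): centre of the red round plunger head (26 mm wide, 22 mm high; seated it reaches from 65 mm to 87 mm above the worktop). Below it a 18 mm wide steel sleeve, top 63 mm above the worktop, stands on the sliding stop. The head moves straight up with the plunger
- carriage (a joint): travel of the sliding stop along the jig's y in m, 0 as it stands (plunger over its hole), + towards the block. With the pin in its hole it is locked; once the pin is out it slides with 6 N of friction, and should stay within 5 mm
- block_center (a point): centre of the white plaster block (45 x 90 x 30 mm, the 90 mm along the jig's y), loose between the two stops with about 1 mm to spare
- slip_jar_center (a point): centre of the loose white jar with blue lid, 65 mm wide, 92 mm high, behind the jig
- water_bowl_center (a point): centre of the loose small grey bowl, 68 mm wide, 34 mm high, in front of the jig
- tape_roll_center (a point): centre of the loose roll of tape lying flat, 68 mm wide, 24 mm high, in front of the jig

How it is judged:
By the outcome, as a careful person would: the job done as asked, in the order asked, and still so for the second after the job is handed in, while the arm keeps its last pose, push and grip.
It also fails if it takes over 43 s, if anything falls off the work surface, if the arm or the gripper's body presses on something with over 40 N, if the wrist force passes 120 N, or if a joint passes its speed limit or range.

### The arm

A 6-joint arm with a two-finger parallel gripper is mounted at the origin on a cart in front of the work surface, level with it; the furniture and walls round the work are solid. World frame = base frame: x ahead of the robot, y to its left, z up, the work surface at z = 0. Lengths are in m, angles in rad, forces in N, time in s.
With the tool pointing down it reaches from about 0.4 to 0.825 m from the base axis. Payload 7 kg.
Tool frame: the origin (TCP) lies midway between the tips of the shut fingers; the grasp point (between the pads) lies 19 mm behind it; y points along the fingers, z is the direction in which the jaws open and shut, and the axes are right-handed (so a half turn about y gives the same grasp; the last joint's range is limited). The gripper opens to 88 mm and grips with 3 to 60 N. Pads are 19 mm wide; open, the fingers measure 130 mm over their backs; the gripper's body (78 mm by 193 mm) begins 47 mm behind the grasp point.
Start: joints at [-0.826, 0.359, 0.012, 0, -1.224, -0.288], TCP at [0.298, -0.606, 0.227] pointing down, gripper open.
Joint ranges: [-3.07, 3.07], [-1.43, 2.12], [-1.02, 1.25], [-3.03, 1.67], [-3.05, -0], [-3.03, 3.03]. Speed limits (rad/s): [2.39, 2.39, 3.01, 3.14, 3.14, 3.14].

### API

Orientations are given as [roll, pitch, yaw] about the fixed x, y, z axes, in that order (R = Rz(yaw) Ry(pitch) Rx(roll)).
In Python, from station import arm gives the robot as it stands.
- The arm moves only by the tool move_arm, never from a script. Its argument "deltas" is a list of rows, each an object with "dp": the shift along the tool's x, y, z in mm, a list of three; "rotation": the turn, a rotation vector about the tool's x, y, z in degrees, a list of three. A call has 1 to 5 rows; each row shifts and turns the pose as measured when the row begins, along the tool's axes as they then stand; what a row does not reach is not made up. A row lasts 1/12 s, in which the tool goes at most 41.7 mm and 7.16 degrees, less where a joint would pass 70% of its speed; a pose out of reach is approached as far as the arm can. A call is refused whole if a number of a shift passes 41.7 or a number of a turn 7.16, either way. A call with a gripper value outside its range is refused whole. "jaw" is the closure in counts, from 0 (fully open) to 255 (shut), set as the call begins (left out, the last holds). The fingers move at their own pace and stop on an object; "squeeze" is the grip in N (left out, the last holds). Time passes only in rows, so rows that do not move let the fingers close. It gives the time, the measured TCP pose, the force and the opening at its end, in the units of the state.
- arm.get_state(): the state, without advancing time (a new reading comes with each control period).
- arm.grab_frame(name): name is "scene" or "top" or "wrist"; returns a dict with "pixels" (384x512x3 uint8, red, green, blue), "z_map" (384x512 float32, m along the optical axis (not along the pixel's ray), 0 where there is no reading), "fx", "fy", "cx", "cy" (pixels), "cam_to_world" (4x4, takes a point from camera to world coordinates); the wrist camera has in their place "mount" (4x4, takes a point from camera to tool coordinates, whose origin is the TCP and whose axes are the tool frame's). Camera axes: x right, y down, z forward; pixel columns grow to the right and rows downward; lengths in m; the calibration is good to about 2 mm. The wrist camera is an equidistant fisheye: a pixel r from the principal point sees the ray r / f radians off the axis. A picture is of the moment at which its call begins: read the wrist's pose just before it.
- arm.job_done(): hands the job in, once; it reports no verdict.
The state is a dict: "t": time; "q": joint angles; "qd": joint speeds; "joint_efforts": joint torques, N m; "eef_pos": TCP position; "ee_rot": TCP orientation; "force": force on the tool from outside, world axes, zero at the start; "moment": the same for the moment, N m; "width": finger opening in m.
Only numpy, scipy, OpenCV 4.12 (cv2) and the standard library are available. Lean on these libraries where they do the work, as an engineer would, in place of code of your own. Each camera call takes 0.05 s, during which the arm holds its last target.

## Working session

There is one attempt and no reset: what is moved stays moved. The work goes in short steps, Python scripts to look and compute and a tool call to move; the robot and the scene stay as the last step left them, time stands still between calls to the robot, and variables do not carry over. Pictures are saved under pics/ and viewed, and the job is handed in when it is done.

Besides the shell and the picture viewer there is one more tool, called after "Call:" as name(argument=value, ...), one argument or row to a line, values as JSON. move_arm: Moves the arm, as the interface text tells. Its arguments: {"type":"object","properties":{"deltas":{"type":"array","items":{"type":"object","properties":{"dp":{"type":"array","items":{"type":"number"}},"rotation":{"type":"array","items":{"type":"number"}}}}},"jaw":{"type":"number"},"squeeze":{"type":"number"}},"required":["deltas"]}

```bash
mkdir -p pics; ls
python3 - <<'E'
from station import arm
import cv2,numpy as np
s=arm.get_state();print({k:np.round(v,3) for k,v in s.items()})
for n in ("scene","top"):
    f=arm.grab_frame(n);np.savez(n+"0.npz",**f)
    cv2.imwrite(f"pics/{n}0.png",f["pixels"][:,:,::-1]);print(n,f["fx"],f["cx"],f["cy"],np.round(f["cam_to_world"],3))
E
```

```text
pics
{'t': np.float64(0.0), 'q': array([-0.826,  0.359,  0.011, -0.   , -1.224, -0.288]), 'qd': array([ 0.   , -0.   , -0.001,  0.   , -0.   , -0.   ]), 'joint_efforts': array([-0.0000e+00, -5.8272e+01,  2.9305e+01,  6.9970e+00,  7.0000e-03,
       -0.0000e+00]), 'eef_pos': array([ 0.297, -0.605,  0.226]), 'ee_rot': array([-1.569,  0.   ,  0.457]), 'force': array([0.095, 0.544, 0.447]), 'moment': array([ 0.007,  0.035, -0.008]), 'width': np.float64(0.088)}
scene 474.3959606439168 255.64756883037606 199.1969579144664 [[-0.514 -0.553  0.656 -0.122]
 [-0.858  0.346 -0.38   0.591]
 [-0.016 -0.758 -0.652  0.745]
 [ 0.     0.     0.     1.   ]]
top 348.2987262524398 256.275061732278 183.42478620368442 [[-0.017 -0.989  0.145  0.401]
 [-0.999  0.022  0.036  0.215]
 [-0.039 -0.145 -0.989  0.898]
 [ 0.     0.     0.     1.   ]]
```

View pics/scene0.png

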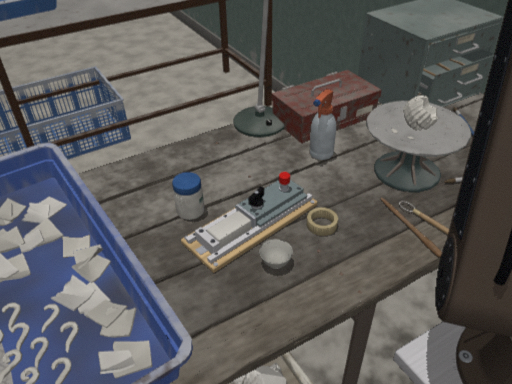

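View pics/top0.png

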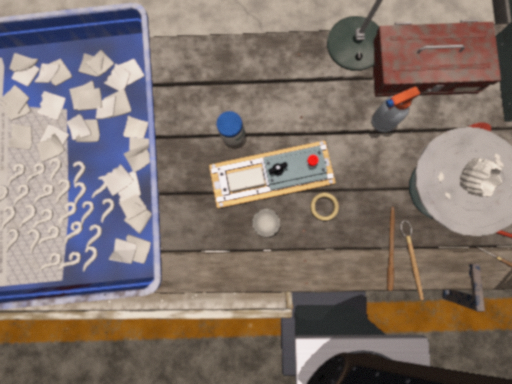

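```bash
cat > h.py <<'E'
import numpy as np,cv2
def ray_plane(f,u,v,z):
    T=f["cam_to_world"];d=np.stack([(np.asarray(u,float)-f["cx"])/f["fx"],(np.asarray(v,float)-f["cy"])/f["fy"],np.ones(np.shape(u))],-1)
    w=d@T[:3,:3].T;o=T[:3,3];k=(z-o[2])/w[...,2]
    return o+w*k[...,None]
def cloud(f):
    h,w=f["z_map"].shape;u,v=np.meshgrid(np.arange(w),np.arange(h));z=f["z_map"]
    c=np.stack([(u-f["cx"])/f["fx"]*z,(v-f["cy"])/f["fy"]*z,z],-1)
    return c@f["cam_to_world"][:3,:3].T+f["cam_to_world"][:3,3]
E
python3 - <<'E'
from h import *
for n in("top","scene"):
    f=dict(np.load(n+"0.npz"));P=cloud(f);hsv=cv2.cvtColor(f["pixels"],cv2.COLOR_RGB2HSV)
    roi=(P[...,0]>.35)&(P[...,0]<.75)&(P[...,1]>-.1)&(P[...,1]<.5)
    red=((hsv[...,0]<8)|(hsv[...,0]>172))&(hsv[...,1]>150)&(hsv[...,2]>80)
    blk=(hsv[...,2]<45)
    for nm,m,zl,zh in(("red",red,.06,.1),("blk",blk,.07,.1),("blkany",blk,.055,.1),("jig",red|True,.008,.11),("low",red|True,.012,.11)):
        k=m&(P[...,2]>zl)&(P[...,2]<zh)&(P[...,0]>.38)&(P[...,0]<.75)&(P[...,1]>-.05)&(P[...,1]<.5)
        if nm in("jig","low"):
            nl,lab,st,c=cv2.connectedComponentsWithStats(k.astype(np.uint8))
            for i in range(1,nl):
                if st[i,4]>60:
                    p=P[lab==i];r=cv2.minAreaRect((p[:,:2]*1000).astype(np.float32));print(n,nm,st[i],r,p[:,2].max())
            continue
        v,u=np.nonzero(k);p=P[k]
        print(n,nm,len(u),u.mean(),v.mean(),p.mean(0),p.max(0),p.min(0))
        if len(u)>5: print(cv2.minAreaRect((p[:,:2]*1000).astype(np.float32)))
    im=f["pixels"][130:220,200:350] if n=="top" else f["pixels"][160:270,170:350]
    cv2.imwrite(f"pics/{n}_z.png",cv2.resize(im,None,fx=4.4,fy=4.4,interpolation=cv2.INTER_CUBIC)[:,:,::-1])
E
```

```text
top red 87 312.4712643678161 160.06896551724137 [0.57363216 0.11079671 0.08629278] [0.58569211 0.12130425 0.08972172] [0.56246852 0.10026008 0.07469214]
((574.0504150390625, 110.74105072021484), (23.107013702392578, 21.12100601196289), 1.2315073013305664)
top blk 58 277.2068965517241 168.5344827586207 [0.55602778 0.19445529 0.08236725] [0.56867274 0.21183087 0.0868167 ] [0.54543056 0.17578342 0.07186096]
((557.5737915039062, 194.5216522216797), (11.135251998901367, 41.08089828491211), 21.329238891601562)
top blkany 84 277.5 169.61904761904762 [0.55439909 0.19367602 0.07675739] [0.56867274 0.21183087 0.0868167 ] [0.54543056 0.17578342 0.05951901]
((554.7431030273438, 193.46630859375), (16.42772102355957, 40.77404022216797), 18.82158851623535)
top jig [150  98  11 148 889] ((561.87646484375, 493.57147216796875), (363.5389099121094, 18.09469985961914), 4.199668884277344) 0.09079282293667823
top jig [217 111  28  34 745] ((667.5474243164062, 306.4127502441406), (61.77738571166992, 63.309722900390625), 88.46297454833984) 0.0964412195303026
top jig [ 209  141  127   67 5304] ((556.59423828
[... 2784 characters left out ...]
9), (62.869483947753906, 65.01007080078125), 33.75811767578125) 0.0979754433270359
scene low [ 181  172  136   98 5243] ((556.152587890625, 209.7917938232422), (117.82833099365234, 311.2852783203125), 10.794221878051758) 0.09129742016378661
scene low [  96  201   73  126 1252] ((547.930908203125, 487.3469543457031), (335.694580078125, 25.376232147216797), 0.033493924885988235) 0.09224922333210661
scene low [307 208  31  25 452] ((468.536376953125, 80.55345153808594), (67.1628646850586, 68.67150115966797), 71.61573791503906) 0.02971504197728536
scene low [259 240  34  28 559] ((431.1332092285156, 226.17015075683594), (67.4150390625, 67.96709442138672), 28.142845153808594) 0.037302560754063685
```

View pics/top_z.png

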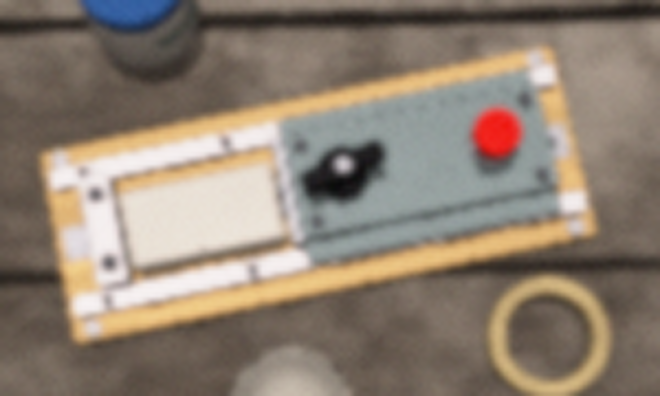

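View pics/scene_z.png

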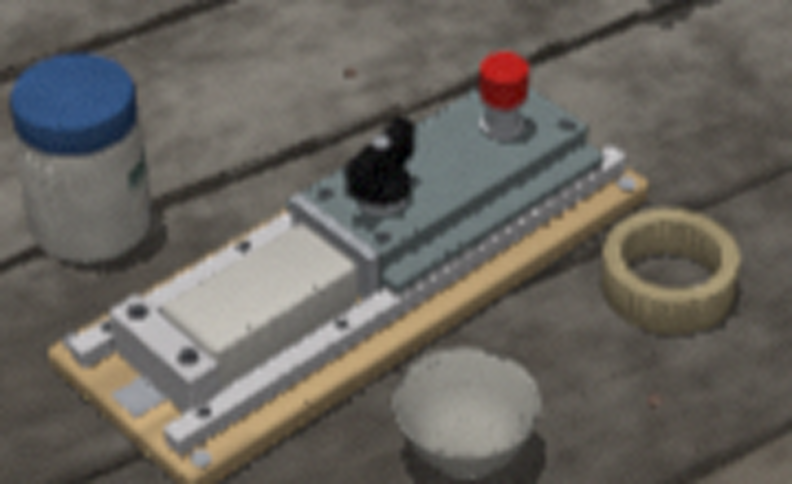

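Run:
```python
from h import *
for n in("top","scene"):
    f=dict(np.load(n+"0.npz"));P=cloud(f);ok=f["z_map"]>0
    for y0 in np.arange(-.7,.5,.1):
        r=[]
        for x0 in np.arange(.2,.9,.1):
            k=ok&(P[...,0]>x0)&(P[...,0]<x0+.1)&(P[...,1]>y0)&(P[...,1]<y0+.1)
            r.append(f"{P[k][:,2].max():.2f}" if k.sum()>3 else " -- ")
        print(n,round(y0,1),r)
```

```text
top -0.7 [' -- ', '-0.71', ' -- ', ' -- ', ' -- ', ' -- ', ' -- ']
top -0.6 [' -- ', '-0.72', ' -- ', ' -- ', ' -- ', ' -- ', ' -- ']
top -0.5 [' -- ', ' -- ', ' -- ', ' -- ', '0.02', '-0.00', ' -- ']
top -0.4 ['0.00', '0.01', '0.14', '0.15', '0.05', '0.09', '0.09']
top -0.3 ['0.02', '0.14', '0.20', '0.21', '0.15', '0.09', '0.12']
top -0.2 ['0.01', '0.14', '0.20', '0.20', '0.18', '0.18', '0.12']
top -0.1 ['0.53', '0.01', '0.01', '0.01', '0.19', '0.19', '0.09']
top -0.0 ['0.49', '0.01', '0.03', '0.09', '0.05', '0.01', '0.03']
top 0.1 ['0.00', '0.00', '0.03', '0.09', '0.05', '0.00', '0.00']
top 0.2 ['0.00', '0.03', '0.04', '0.09', '0.10', '0.00', '0.00']
top 0.3 ['0.00', '0.00', '0.03', '0.05', '0.10', '0.00', '0.00']
top 0.4 ['0.09', '0.09', '0.09', '0.09', '0.09', '0.09', '0.00']
scene -0.7 [' -- ', ' -- ', ' -- ', '-0.71', '0.26', '0.26', '0.26']
scene -0.6 [' -- ', ' -- ', '-0.71', '0.02', '0.26', '0.26', '0.26']
scene -0.5 [' -- ', ' -- ', '0.01', '0.01', '0.26', '0.26', '0.26']
scene -0.4 [' -- ', ' -- ', '0.15', '0.15', '0.26', '0.26', '0.26']
scene -0.3 ['-0.71', '0.15', '0.20', '0.21', '0.15', '0.10', '0.12']
scene -0.2 ['0.01', '0.14', '0.20', '0.20', '0.18', '0.09', '0.12']
scene -0.1 ['0.53', '0.02', '0.14', '0.15', '0.19', '0.19', '0.09']
scene -0.0 ['0.54', '0.01', '0.03', '0.05', '0.04', '0.01', '0.03']
scene 0.1 ['0.00', '0.01', '0.04', '0.09', '0.05', '0.01', '0.01']
scene 0.2 ['0.01', '0.04', '0.04', '0.09', '0.10', '0.01', '0.01']
scene 0.3 ['0.01', '0.01', '0.03', '0.05', '0.10', '0.09', '0.01']
scene 0.4 ['0.09', '0.09', '0.09', '0.09', '0.09', '0.09', '0.01']
```

Call:
move_arm(
  deltas=[
    {"dp": [0,-40,0],"rotation": [0,0,0]},
    {"dp": [0,-40,0],"rotation": [0,0,0]},
    {"dp": [28,-10,28],"rotation": [0,0,0]},
    {"dp": [28,0,28],"rotation": [0,0,0]},
    {"dp": [28,0,28],"rotation": [0,0,0]},
  ],
  jaw=0,
)

```text
t: 0.52
eef_pos: [0.3337, -0.4942, 0.3128]
ee_rot: [-1.557, 0.003, 0.448]
force: [1.5, 0.3, -0.1]
width: 0.0876
```

Call:
move_arm(
  deltas=[
    {"dp": [28,0,29],"rotation": [0,0,0]},
    {"dp": [28,0,29],"rotation": [0,0,0]},
    {"dp": [28,0,29],"rotation": [0,0,0]},
    {"dp": [28,0,29],"rotation": [0,0,0]},
    {"dp": [28,0,29],"rotation": [0,0,0]},
  ],
)

```text
t: 0.93
eef_pos: [0.3969, -0.2954, 0.3131]
ee_rot: [-1.556, 0.004, 0.445]
force: [1.5, -0.2, 0.8]
width: 0.0875
```

```bash
cat > plan.py <<'E'
import numpy as np,sys
from scipy.spatial.transform import Rotation as R
from station import arm
# usage: plan.py x y z yawdeg
s=arm.get_state();p=s["eef_pos"];Rm=R.from_euler("xyz",s["ee_rot"])
t=np.array(list(map(float,sys.argv[1:4])));yaw=float(sys.argv[4])
Rt=R.from_euler("xyz",[-np.pi/2,0,np.radians(yaw)])
rv=(Rm.inv()*Rt).as_rotvec(degrees=True)
d=(t-p)*1000
n=int(np.ceil(max(np.linalg.norm(d)/40,np.linalg.norm(rv)/7.0)))
print("t",round(s["t"],2),"pos",p.round(4),"yaw",np.degrees(s["ee_rot"]).round(1),"tool d",Rm.inv().apply(d).round(1),"rv",rv.round(2),"n",n,"F",np.round(s["force"],1))
for i in range(min(n,15)):
    Ri=Rm*R.from_rotvec(rv*i/n,degrees=True)
    print(i,Ri.inv().apply(d/n).round(1),(rv/n).round(2))
E
python3 plan.py .5585 .194 .26 112
```

```text
t 0.93 pos [ 0.3969 -0.2954  0.3131] yaw [-89.1   0.2  25.5] tool d [356.5  57.4 371.6] rv [ -0.84 -86.53   0.48] n 13 F [ 1.5 -0.2  0.8]
0 [27.4  4.4 28.6] [-0.06 -6.66  0.04]
1 [30.6  4.4 25.2] [-0.06 -6.66  0.04]
2 [33.3  4.3 21.5] [-0.06 -6.66  0.04]
3 [35.5  4.3 17.5] [-0.06 -6.66  0.04]
4 [37.3  4.2 13.3] [-0.06 -6.66  0.04]
5 [38.6  4.2  8.9] [-0.06 -6.66  0.04]
6 [39.4  4.2  4.3] [-0.06 -6.66  0.04]
7 [39.6  4.1 -0.3] [-0.06 -6.66  0.04]
8 [39.3  4.1 -4.8] [-0.06 -6.66  0.04]
9 [38.5  4.1 -9.4] [-0.06 -6.66  0.04]
10 [ 37.2   4.1 -13.8] [-0.06 -6.66  0.04]
11 [ 35.3   4.1 -18. ] [-0.06 -6.66  0.04]
12 [ 33.    4.1 -22. ] [-0.06 -6.66  0.04]
```

Call:
move_arm(
  deltas=[
    {"dp": [27,0,29],"rotation": [0,-7,0]},
    {"dp": [31,0,25],"rotation": [0,-7,0]},
    {"dp": [33,0,22],"rotation": [0,-7,0]},
    {"dp": [35,0,18],"rotation": [0,-7,0]},
    {"dp": [37,0,13],"rotation": [0,-7,0]},
  ],
)

```text
t: 1.35
eef_pos: [0.4542, -0.0965, 0.3147]
ee_rot: [-1.557, -0.007, 1.068]
force: [1.2, -0.1, -0.3]
width: 0.0879
```

```bash
python3 plan.py .5585 .194 .26 112
```

```text
t 1.35 pos [ 0.4542 -0.0965  0.3147] yaw [-89.2  -0.4  61.2] tool d [304.4  57.5  47.8] rv [ -0.59 -50.81   0.73] n 8 F [ 1.2 -0.1 -0.3]
0 [38.   7.2  6. ] [-0.07 -6.35  0.09]
1 [38.5  7.1  1.7] [-0.07 -6.35  0.09]
2 [38.5  7.1 -2.5] [-0.07 -6.35  0.09]
3 [38.   7.  -6.7] [-0.07 -6.35  0.09]
4 [ 37.    7.  -10.9] [-0.07 -6.35  0.09]
5 [ 35.6   6.9 -14.9] [-0.07 -6.35  0.09]
6 [ 33.7   6.9 -18.7] [-0.07 -6.35  0.09]
7 [ 31.4   6.9 -22.4] [-0.07 -6.35  0.09]
```

Call:
move_arm(
  deltas=[
    {"dp": [38,5,6],"rotation": [0,-7,0]},
    {"dp": [38,7,2],"rotation": [0,-7,0]},
    {"dp": [38,7,-3],"rotation": [0,-7,0]},
    {"dp": [38,7,-7],"rotation": [0,-7,0]},
    {"dp": [37,7,-11],"rotation": [0,-7,0]},
  ],
)

```text
t: 1.77
eef_pos: [0.5146, 0.0965, 0.2849]
ee_rot: [-1.568, -0.015, 1.693]
force: [0.7, -1.0, 0.5]
width: 0.0874
```

```bash
python3 plan.py .5585 .194 .2 112
```

```text
t 1.77 pos [0.5146 0.0965 0.2849] yaw [-89.8  -0.9  97. ] tool d [ 90.1  86.1 -55.7] rv [ -0.05 -14.99   0.89] n 4 F [ 0.7 -1.   0.5]
0 [ 22.5  21.5 -13.9] [-0.01 -3.75  0.22]
1 [ 21.6  21.4 -15.4] [-0.01 -3.75  0.22]
2 [ 20.7  21.4 -16.7] [-0.01 -3.75  0.22]
3 [ 19.6  21.3 -18.1] [-0.01 -3.75  0.22]
```

Call:
move_arm(
  deltas=[
    {"dp": [22,21,-14],"rotation": [0,-4,0.3]},
    {"dp": [22,21,-15],"rotation": [0,-4,0.3]},
    {"dp": [21,21,-17],"rotation": [0,-4,0.3]},
    {"dp": [20,21,-18],"rotation": [0,-3,0]},
    {"dp": [0,0,0],"rotation": [0,0,0]},
  ],
)

```text
t: 2.18
eef_pos: [0.5582, 0.2072, 0.1958]
ee_rot: [-1.57, 0.0, 1.983]
force: [0.3, -0.5, -0.6]
width: 0.0875
```

```bash
python3 plan.py .5585 .194 .14 112
python3 - <<'E'
from station import arm
import numpy as np,cv2
s=arm.get_state();f=arm.grab_frame("wrist");np.savez("w1.npz",**f,p=s["eef_pos"],r=s["ee_rot"])
print(f["fx"],f["cx"],f["cy"],f["mount"].round(3))
cv2.imwrite("pics/w1.png",f["pixels"][:,:,::-1])
E
```

```text
t 2.18 pos [0.5582 0.2072 0.1958] yaw [-89.9   0.  113.6] tool d [-12.2  55.8   4.9] rv [-0.07  1.63 -0.03] n 2 F [ 0.3 -0.5 -0.6]
0 [-6.1 27.9  2.5] [-0.04  0.81 -0.01]
1 [-6.1 27.9  2.4] [-0.04  0.81 -0.01]
297.3186396354542 244.80293831789112 189.44445906998305 [[-0.     0.962  0.274 -0.073]
 [ 0.    -0.274  0.962 -0.158]
 [ 1.     0.    -0.     0.   ]
 [ 0.     0.     0.     1.   ]]
```

View pics/w1.png

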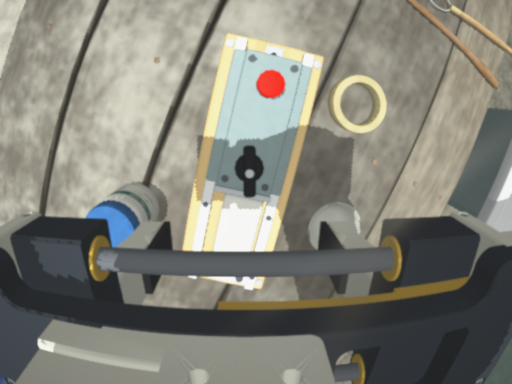

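```bash
cat > wr.py <<'E'
from h import *
from scipy.spatial.transform import Rotation as R
def wcast(f,u,v,z):
    # equidistant fisheye = cv2.fisheye with zero distortion
    K=np.array([[f["fx"],0,f["cx"]],[0,f["fy"],f["cy"]],[0,0,1.]])
    n=cv2.fisheye.undistortPoints(np.stack([u,v],-1).astype(float).reshape(-1,1,2),K,np.zeros(4))[:,0]
    d=np.c_[n,np.ones(len(n))]
    Rw=R.from_euler("xyz",f["r"]).as_matrix();M=f["mount"]
    w=d@(Rw@M[:3,:3]).T;o=Rw@M[:3,3]+f["p"]
    return o+w*((z-o[2])/w[:,2])[:,None]
def measure(f):
    hsv=cv2.cvtColor(f["pixels"],cv2.COLOR_RGB2HSV)
    red=((hsv[...,0]<8)|(hsv[...,0]>172))&(hsv[...,1]>170)&(hsv[...,2]>80);red[215:]=0
    blk=(hsv[...,2]<38);blk[212:]=0
    for nm,m,z in(("red",red,.087),("blk",blk,.084)):
        nl,lab,st,c=cv2.connectedComponentsWithStats(m.astype(np.uint8))
        for i in range(1,nl):
            if st[i,4]<100: continue
            v,u=np.nonzero(lab==i);p=wcast(f,u,v,z)
            print(nm,st[i],c[i].round(1),"world rect",cv2.minAreaRect((p[:,:2]*1000).astype(np.float32)),p.mean(0).round(4))
E
python3 - <<'E'
from wr import *
f=dict(np.load("w1.npz"));measure(f)
cv2.imwrite("pics/w1z.png",cv2.resize(f["pixels"][130:215,200:300],None,fx=6,fy=6)[:,:,::-1])
E
```

```text
red [257  71  27  26 564] [270.4  83.7] world rect ((575.3585815429688, 111.45652770996094), (23.190486907958984, 22.690704345703125), 24.56024742126465) [0.575  0.1115 0.087 ]
```

View pics/w1z.png

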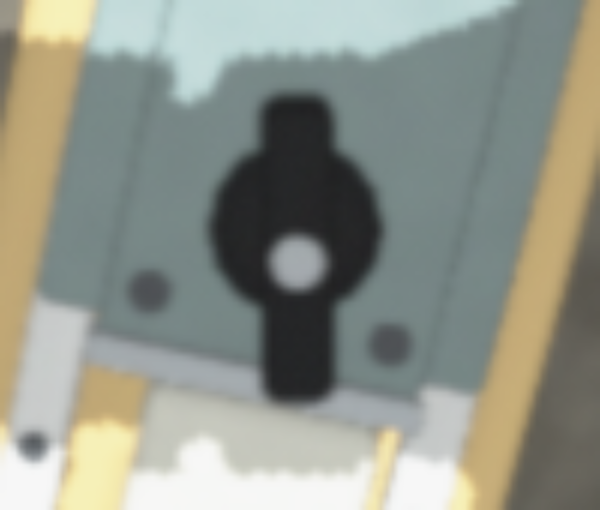

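```bash
python3 - <<'E'
from wr import *
f=dict(np.load("w1.npz"))
p=wcast(f,np.array([200+297/6,200+298.5/6]),np.array([130+95/6,130+402/6]),.084)-0
print(p,p.mean(0),np.degrees(np.arctan2(*(p[1]-p[0])[[1,0]])),np.linalg.norm(p[1]-p[0]))
E
python3 plan.py .559 .194 .12 113.6
```

```text
[[0.5690628  0.17079986 0.084     ]
 [0.54908642 0.21538115 0.084     ]] [0.55907461 0.19309051 0.084     ] 114.1366232834005 0.048852300984292725
t 2.23 pos [0.558  0.2059 0.1975] yaw [-90.    0.  113.5] tool d [-11.2  77.5   3.8] rv [-0.04 -0.11 -0.05] n 2 F [-0.1  0.6  0.2]
0 [-5.6 38.8  1.9] [-0.02 -0.05 -0.02]
1 [-5.6 38.7  1.9] [-0.02 -0.05 -0.02]
```

Call:
move_arm(
  deltas=[
    {"dp": [-6,35,2],"rotation": [0,0,0]},
    {"dp": [-6,35,2],"rotation": [0,0,0]},
    {"dp": [0,25,0],"rotation": [0,0,0]},
    {"dp": [0,20,0],"rotation": [0,0,0]},
    {"dp": [0,0,0],"rotation": [0,0,0]},
  ],
  jaw=130,
  squeeze=12,
)

```text
t: 2.65
eef_pos: [0.5606, 0.1925, 0.0819]
ee_rot: [-1.575, 0.001, 1.979]
force: [-0.8, -0.6, 0.1]
width: 0.06
```

```bash
python3 plan.py .559 .1935 .068 113.8
```

```text
t 2.65 pos [0.5606 0.1925 0.0819] yaw [-90.3   0.  113.4] tool d [ 1.6 13.9  1.1] rv [ 0.26 -0.42 -0.04] n 1 F [-0.8 -0.6  0.1]
0 [ 1.6 13.9  1.1] [ 0.26 -0.42 -0.04]
```

Call:
move_arm(
  deltas=[
    {"dp": [1.5,10,1],"rotation": [0.2,-0.4,0]},
    {"dp": [0,4,0],"rotation": [0,0,0]},
    {"dp": [0,0,0],"rotation": [0,0,0]},
  ],
  jaw=140,
)

```text
t: 2.9
eef_pos: [0.5601, 0.1929, 0.0697]
ee_rot: [-1.574, 0.001, 1.985]
force: [0.3, -0.6, -0.0]
width: 0.0419
```

```bash
python3 plan.py .559 .1935 .068 113.8
python3 - <<'E'
from station import arm
import numpy as np,cv2
s=arm.get_state();f=arm.grab_frame("wrist");np.savez("w2.npz",**f,p=s["eef_pos"],r=s["ee_rot"])
cv2.imwrite("pics/w2.png",f["pixels"][:,:,::-1])
E
```

```text
t 2.9 pos [0.5601 0.1929 0.0697] yaw [-9.020e+01  1.000e-01  1.137e+02] tool d [1.  1.7 0.8] rv [ 0.16 -0.07 -0.05] n 1 F [ 0.3 -0.6 -0. ]
0 [1.  1.7 0.8] [ 0.16 -0.07 -0.05]
```

View pics/w2.png

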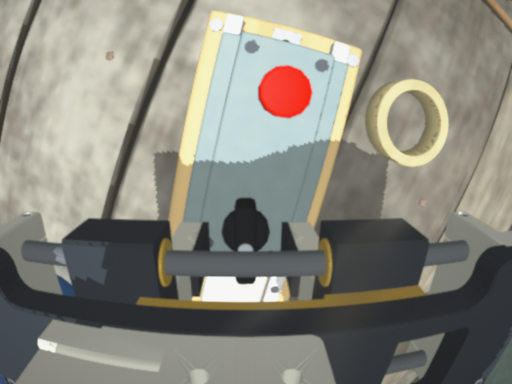

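The wrist view shows the knob (245, 240) centred between the fingers, which sit at columns 190 and 300. I'll close on the bar now.

Call:
move_arm(
  deltas=[
    {"dp": [1,1.5,1],"rotation": [0,0,0]},
    {"dp": [0,0,0],"rotation": [0,0,0]},
    {"dp": [0,0,0],"rotation": [0,0,0]},
    {"dp": [0,0,0],"rotation": [0,0,0]},
    {"dp": [0,0,0],"rotation": [0,0,0]},
  ],
  jaw=255,
  squeeze=12,
)

```text
t: 3.37
eef_pos: [0.5595, 0.1943, 0.0724]
ee_rot: [-1.578, -0.0, 1.985]
force: [-12.6, -3.1, 7.7]
width: 0.0121
```

```bash
python3 plan.py .559 .1935 .068 188
```

```text
t 3.37 pos [0.5595 0.1943 0.0724] yaw [-90.4  -0.  113.7] tool d [-0.5  4.4  0.8] rv [  0.36 -74.26  -0.26] n 11 F [-12.6  -3.1   7.7]
0 [-0.   0.4  0.1] [ 0.03 -6.75 -0.02]
1 [-0.   0.4  0.1] [ 0.03 -6.75 -0.02]
2 [-0.   0.4  0.1] [ 0.03 -6.75 -0.02]
3 [-0.   0.4  0.1] [ 0.03 -6.75 -0.02]
4 [-0.   0.4  0.1] [ 0.03 -6.75 -0.02]
5 [0.  0.4 0.1] [ 0.03 -6.75 -0.02]
6 [0.  0.4 0.1] [ 0.03 -6.75 -0.02]
7 [0.  0.4 0.1] [ 0.03 -6.75 -0.02]
8 [0.  0.4 0.1] [ 0.03 -6.75 -0.02]
9 [0.  0.4 0.1] [ 0.03 -6.75 -0.02]
10 [0.1 0.4 0.1] [ 0.03 -6.75 -0.02]
```

Call:
move_arm(
  deltas=[
    {"dp": [0,-0.5,0.7],"rotation": [0,0,0]},
    {"dp": [0,0,0.3],"rotation": [0,0,0]},
  ],
)

```text
t: 3.53
eef_pos: [0.5593, 0.1943, 0.0726]
ee_rot: [-1.58, -0.0, 1.985]
force: [2.0, 0.3, -2.9]
width: 0.0115
```

Call:
move_arm(
  deltas=[
    {"dp": [0,0,0],"rotation": [0,-4,0]},
    {"dp": [0,0,0],"rotation": [0,-6,0]},
    {"dp": [0,0,0],"rotation": [0,-6,0]},
    {"dp": [0,0,0],"rotation": [0,-6,0]},
  ],
)

```text
t: 3.87
eef_pos: [0.5592, 0.1942, 0.0726]
ee_rot: [-1.579, 0.003, 2.38]
force: [0.9, -0.3, -1.1]
width: 0.012
```

```bash
python3 plan.py .559 .1935 .072 188|head -1
```

```text
t 3.87 pos [0.5592 0.1942 0.0726] yaw [-90.5   0.2 136.4] tool d [-0.3  0.6  0.6] rv [  0.36 -51.63  -0.37] n 8 F [ 0.9 -0.3 -1.1]
```

Call:
move_arm(
  deltas=[
    {"dp": [0,0,0],"rotation": [0,-6,0]},
    {"dp": [0,0,0],"rotation": [0,-6,0]},
    {"dp": [0,0,0],"rotation": [0,-6,0]},
    {"dp": [0,0,0],"rotation": [0,-6,0]},
    {"dp": [0,0,0],"rotation": [0,-6,0]},
  ],
)

```text
t: 4.28
eef_pos: [0.559, 0.1939, 0.0726]
ee_rot: [-1.576, 0.006, 2.93]
force: [-0.1, 0.1, -1.8]
width: 0.0121
```

```bash
python3 plan.py .559 .1935 .072 188|head -1
```

```text
t 4.28 pos [0.559  0.1939 0.0726] yaw [-90.3   0.4 167.9] tool d [-0.   0.6  0.4] rv [  0.22 -20.14  -0.41] n 3 F [-0.1  0.1 -1.8]
```

Call:
move_arm(
  deltas=[
    {"dp": [0,0,0],"rotation": [0,-6,0]},
    {"dp": [0,0,0],"rotation": [0,-6,0]},
    {"dp": [0,0,0],"rotation": [0,-6,0]},
    {"dp": [0,0,0],"rotation": [0,-1,0]},
  ],
)

```text
t: 4.62
eef_pos: [0.559, 0.1937, 0.0726]
ee_rot: [-1.573, 0.008, -3.001]
force: [0.2, -0.2, -1.0]
width: 0.0122
```

```bash
python3 plan.py .559 .1935 .072 188|head -1
```

```text
t 4.62 pos [0.559  0.1937 0.0726] yaw [ -90.1    0.4 -172. ] tool d [0.  0.6 0.2] rv [ 0.14  0.04 -0.43] n 1 F [ 0.2 -0.2 -1. ]
```

Call:
move_arm(
  deltas=[
    {"dp": [0,0,0],"rotation": [0,0,0]},
    {"dp": [0,0,0],"rotation": [0,0,0]},
    {"dp": [0,0,0],"rotation": [0,0,0]},
    {"dp": [0,0,0],"rotation": [0,0,0]},
  ],
  jaw=165,
)

```text
t: 4.95
eef_pos: [0.5594, 0.1939, 0.0732]
ee_rot: [-1.573, 0.008, -3.01]
force: [-0.3, 0.2, -0.1]
width: 0.029
```

Call:
move_arm(
  deltas=[
    {"dp": [0,-15,0],"rotation": [0,0,0]},
    {"dp": [0,-25,0],"rotation": [0,0,0]},
    {"dp": [0,-35,0],"rotation": [0,0,0]},
  ],
)

```text
t: 5.2
eef_pos: [0.5545, 0.1912, 0.1425]
ee_rot: [-1.568, -0.005, -3.016]
force: [-0.1, -0.5, -0.9]
width: 0.0305
```

```bash
python3 plan.py .5748 .1108 .145 101
python3 - <<'E'
from station import arm
import numpy as np,cv2
s=arm.get_state();f=arm.grab_frame("wrist");np.savez("w3.npz",**f,p=s["eef_pos"],r=s["ee_rot"])
cv2.imwrite("pics/w3.png",f["pixels"][:,:,::-1])
f=arm.grab_frame("scene");np.savez("s3.npz",**f);cv2.imwrite("pics/s3.png",cv2.resize(f["pixels"][130:280,160:360],None,fx=4,fy=4)[:,:,::-1])
E
```

```text
t 5.2 pos [0.5545 0.1912 0.1425] yaw [ -89.8   -0.3 -172.8] tool d [-10.   -2.3  82.3] rv [-0.35 86.22  0.09] n 13 F [-0.1 -0.5 -0.9]
0 [-0.8 -0.2  6.3] [-0.03  6.63  0.01]
1 [-1.5 -0.2  6.2] [-0.03  6.63  0.01]
2 [-2.2 -0.2  6. ] [-0.03  6.63  0.01]
3 [-2.9 -0.2  5.7] [-0.03  6.63  0.01]
4 [-3.5 -0.2  5.3] [-0.03  6.63  0.01]
5 [-4.1 -0.2  4.9] [-0.03  6.63  0.01]
6 [-4.6 -0.2  4.4] [-0.03  6.63  0.01]
7 [-5.1 -0.2  3.8] [-0.03  6.63  0.01]
8 [-5.5 -0.2  3.2] [-0.03  6.63  0.01]
9 [-5.9 -0.2  2.5] [-0.03  6.63  0.01]
10 [-6.1 -0.2  1.8] [-0.03  6.63  0.01]
11 [-6.3 -0.2  1.1] [-0.03  6.63  0.01]
12 [-6.4 -0.2  0.4] [-0.03  6.63  0.01]
```

View pics/w3.png

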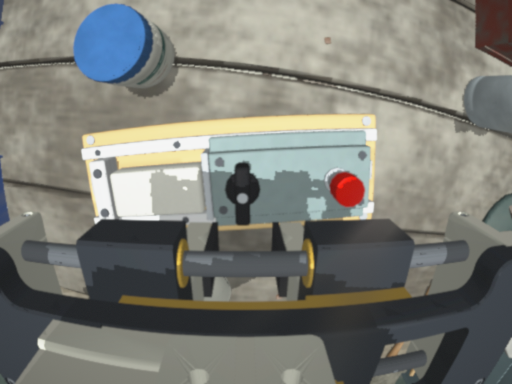

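View pics/s3.png

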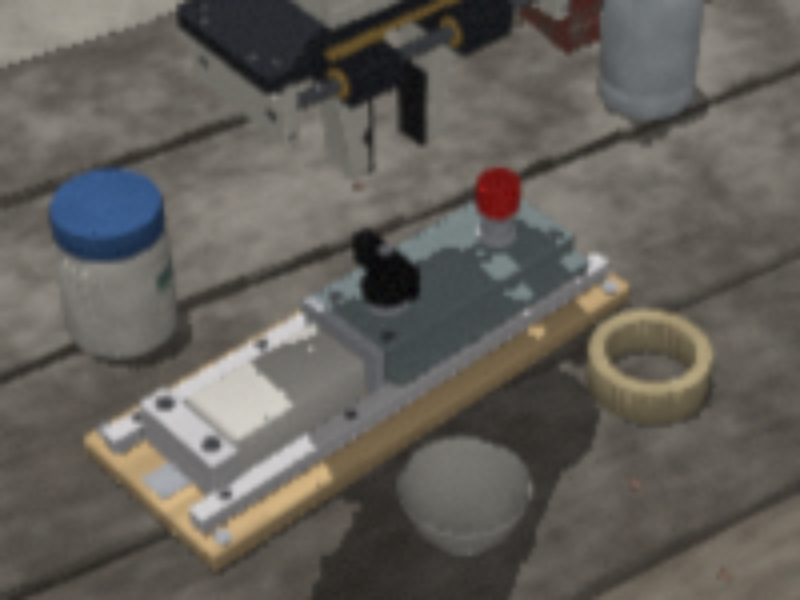

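The scene view shows the bar now lying across the jig at about (390, 270), the jar, bowl and tape in place and the plunger still seated. Next is the plunger.

Call:
move_arm(
  deltas=[
    {"dp": [-1,-3,6],"rotation": [0,7,0]},
    {"dp": [-2,-3,6],"rotation": [0,7,0]},
    {"dp": [-2,-2,6],"rotation": [0,7,0]},
    {"dp": [-3,0,6],"rotation": [0,7,0]},
    {"dp": [-4,0,5],"rotation": [0,7,0]},
  ],
  jaw=90,
)

```text
t: 5.72
eef_pos: [0.5689, 0.1642, 0.1616]
ee_rot: [-1.584, 0.009, 2.643]
force: [-0.3, -0.1, -0.5]
width: 0.0551
```

Call:
move_arm(
  deltas=[
    {"dp": [-5,0,5],"rotation": [0,7,0]},
    {"dp": [-5,0,4],"rotation": [0,7,0]},
    {"dp": [-6,0,4],"rotation": [0,7,0]},
    {"dp": [-6,0,3],"rotation": [0,7,0]},
    {"dp": [-6,0,2],"rotation": [0,7,0]},
  ],
)

```text
t: 6.13
eef_pos: [0.5785, 0.1305, 0.1624]
ee_rot: [-1.59, -0.001, 2.018]
force: [-0.3, -0.4, -0.4]
width: 0.0568
```

```bash
python3 plan.py .5748 .1112 .145 101
python3 - <<'E'
from wr import *
f=dict(np.load("w3.npz"));measure(f)
E
```

```text
t 6.13 pos [0.5785 0.1305 0.1624] yaw [-9.110e+01 -1.000e-01  1.156e+02] tool d [-15.8  17.2  12. ] rv [ 1.09 14.64  0.19] n 3 F [-0.3 -0.4 -0.4]
0 [-5.3  5.7  4. ] [0.36 4.88 0.06]
1 [-5.6  5.8  3.5] [0.36 4.88 0.06]
2 [-5.8  5.8  3. ] [0.36 4.88 0.06]
red [331 173  33  33 830] [346.8 189. ] world rect ((576.6952514648438, 114.03861999511719), (29.53584098815918, 23.05284881591797), 54.05073928833008) [0.5769 0.1144 0.087 ]
blk [227 177  32  35 471] [242.4 193.7] world rect ((561.3729858398438, 193.83753967285156), (26.807506561279297, 23.71762466430664), 13.064116477966309) [0.5622 0.1944 0.084 ]
```

Call:
move_arm(
  deltas=[
    {"dp": [-5,6,4],"rotation": [0.4,5,0]},
    {"dp": [-6,6,4],"rotation": [0.4,5,0]},
    {"dp": [-6,6,3],"rotation": [0.3,5,0]},
    {"dp": [0,0,0],"rotation": [0,0,0]},
  ],
)

```text
t: 6.47
eef_pos: [0.5749, 0.1093, 0.1445]
ee_rot: [-1.572, -0.004, 1.73]
force: [-0.4, 0.4, -0.1]
width: 0.0567
```

```bash
python3 plan.py .5748 .1110 .06 101
python3 - <<'E'
from station import arm
from wr import *
s=arm.get_state();f=arm.grab_frame("wrist");f.update(p=s["eef_pos"],r=s["ee_rot"])
cv2.imwrite("pics/w4.png",f["pixels"][:,:,::-1]);measure(f)
E
```

```text
t 6.47 pos [0.5749 0.1093 0.1445] yaw [-90.1  -0.2  99.1] tool d [ 1.3 84.5  0. ] rv [ 0.09 -1.86  0.23] n 3 F [-0.4  0.4 -0.1]
0 [ 0.4 28.2  0. ] [ 0.03 -0.62  0.08]
1 [ 0.5 28.2 -0. ] [ 0.03 -0.62  0.08]
2 [ 0.5 28.2 -0. ] [ 0.03 -0.62  0.08]
red [229 185  31  30 770] [244.3 201. ] world rect ((575.7976684570312, 105.99007415771484), (23.08785629272461, 23.27947235107422), 9.200163841247559) [0.5754 0.107  0.087 ]
```

View pics/w4.png

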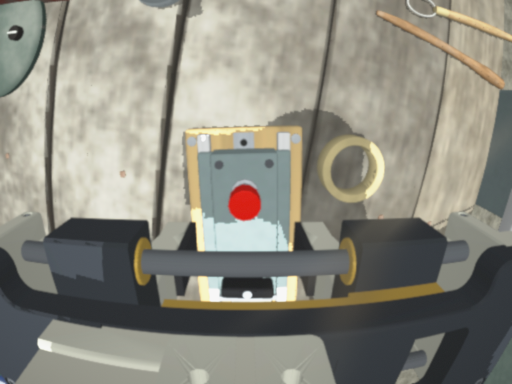

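Call:
move_arm(
  deltas=[
    {"dp": [0.5,28,0],"rotation": [0,-0.6,0]},
    {"dp": [0.5,28,0],"rotation": [0,-0.6,0]},
    {"dp": [0,20,0],"rotation": [0,-0.6,0]},
    {"dp": [0,7,0],"rotation": [0,0,0]},
    {"dp": [0,0,0],"rotation": [0,0,0]},
  ],
)

```text
t: 6.93
eef_pos: [0.5797, 0.114, 0.0641]
ee_rot: [-1.584, -0.005, 1.783]
force: [-0.6, -0.3, -0.4]
width: 0.0566
```

```bash
python3 plan.py .575 .1105 .06 101
```

```text
t 6.93 pos [0.5797 0.114  0.0641] yaw [-90.8  -0.3 102.1] tool d [-2.4  4.   5.4] rv [0.76 1.13 0.32] n 1 F [-0.6 -0.3 -0.4]
0 [-2.4  4.   5.4] [0.76 1.13 0.32]
```

Call:
move_arm(
  deltas=[
    {"dp": [-2.5,4,5],"rotation": [0.7,1,0.3]},
    {"dp": [0,0,0],"rotation": [0,0,0]},
  ],
)

```text
t: 7.1
eef_pos: [0.5758, 0.111, 0.0611]
ee_rot: [-1.572, 0.0, 1.766]
force: [-0.9, 0.2, 0.2]
width: 0.0569
```

```bash
python3 plan.py .575 .1105 .06 101
```

```text
t 7.1 pos [0.5758 0.111  0.0611] yaw [-90.1   0.  101.2] tool d [-0.3  1.1  0.9] rv [ 0.06  0.17 -0.02] n 1 F [-0.9  0.2  0.2]
0 [-0.3  1.1  0.9] [ 0.06  0.17 -0.02]
```

Close lightly first, so any side force can be nulled out.

Call:
move_arm(
  deltas=[
    {"dp": [0,0,0.7],"rotation": [0,0,0]},
    {"dp": [0,0,0],"rotation": [0,0,0]},
    {"dp": [0,0,0],"rotation": [0,0,0]},
    {"dp": [0,0,0],"rotation": [0,0,0]},
    {"dp": [0,0,0],"rotation": [0,0,0]},
  ],
  jaw=255,
  squeeze=8,
)

```text
t: 7.52
eef_pos: [0.5771, 0.1119, 0.0654]
ee_rot: [-1.578, -0.001, 1.767]
force: [-10.2, -0.3, 1.0]
width: 0.0291
```

```bash
python3 plan.py .575 .1105 .06 101
```

```text
t 7.52 pos [0.5771 0.1119 0.0654] yaw [-9.040e+01 -1.000e-01  1.012e+02] tool d [-1.   5.4  2.4] rv [0.39 0.24 0.06] n 1 F [-10.2  -0.3   1. ]
0 [-1.   5.4  2.4] [0.39 0.24 0.06]
```

Call:
move_arm(
  deltas=[
    {"dp": [0,4,1],"rotation": [0.3,0,0]},
    {"dp": [0,1,0.5],"rotation": [0,0,0]},
    {"dp": [0,0,0],"rotation": [0,0,0]},
  ],
)

```text
t: 7.77
eef_pos: [0.5752, 0.1113, 0.0621]
ee_rot: [-1.573, -0.001, 1.767]
force: [2.1, -0.3, -5.4]
width: 0.0255
```

```bash
python3 plan.py .575 .1105 .06 101
```

```text
t 7.77 pos [0.5752 0.1113 0.0621] yaw [-9.010e+01 -1.000e-01  1.013e+02] tool d [-0.8  2.1  0.3] rv [0.11 0.25 0.06] n 1 F [ 2.1 -0.3 -5.4]
0 [-0.8  2.1  0.3] [0.11 0.25 0.06]
```

Call:
move_arm(
  deltas=[
    {"dp": [0,0,0],"rotation": [0,0,0]},
    {"dp": [0,0,0],"rotation": [0,0,0]},
    {"dp": [0,0,0],"rotation": [0,0,0]},
  ],
  squeeze=50,
)

```text
t: 8.02
eef_pos: [0.5752, 0.1113, 0.062]
ee_rot: [-1.573, -0.001, 1.767]
force: [-0.4, 0.1, -0.3]
width: 0.0247
```

```bash
python3 plan.py .575 .1105 .06 101
```

```text
t 8.02 pos [0.5752 0.1113 0.062 ] yaw [-9.010e+01 -1.000e-01  1.012e+02] tool d [-0.8  2.   0.3] rv [0.11 0.24 0.07] n 1 F [-0.4  0.1 -0.3]
0 [-0.8  2.   0.3] [0.11 0.24 0.07]
```

Forces are nulled. Lifting slowly.

Call:
move_arm(
  deltas=[
    {"dp": [0,-3,0],"rotation": [0,0,0]},
    {"dp": [0,-3,0],"rotation": [0,0,0]},
    {"dp": [0,0,0],"rotation": [0,0,0]},
  ],
)

```text
t: 8.27
eef_pos: [0.5751, 0.1113, 0.0671]
ee_rot: [-1.572, -0.001, 1.766]
force: [3.1, -0.3, -6.9]
width: 0.0243
```

Call:
move_arm(
  deltas=[
    {"dp": [0,-3,0],"rotation": [0,0,0]},
    {"dp": [0,-3,0],"rotation": [0,0,0]},
    {"dp": [0,0,0],"rotation": [0,0,0]},
  ],
)

```text
t: 8.52
eef_pos: [0.5751, 0.1113, 0.0724]
ee_rot: [-1.571, -0.001, 1.766]
force: [5.0, 0.7, -10.5]
width: 0.0244
```

Call:
move_arm(
  deltas=[
    {"dp": [0,-2,-0.2],"rotation": [0,0,0]},
    {"dp": [0,-1.5,-0.1],"rotation": [0,0,0]},
    {"dp": [0,0,0],"rotation": [0,0,0]},
  ],
)

```text
t: 8.77
eef_pos: [0.5751, 0.1113, 0.0752]
ee_rot: [-1.57, -0.002, 1.766]
force: [5.3, 0.0, -12.3]
width: 0.0244
```

Call:
move_arm(
  deltas=[
    {"dp": [0,-1.5,-0.5],"rotation": [0,0,0]},
    {"dp": [0,-1.5,0],"rotation": [0,0,0]},
    {"dp": [0,0,0],"rotation": [0,0,0]},
  ],
)

```text
t: 9.02
eef_pos: [0.575, 0.1113, 0.0758]
ee_rot: [-1.568, -0.002, 1.765]
force: [5.2, -0.5, -10.6]
width: 0.0249
```

```bash
python3 plan.py .575 .1105 .06 101|head -1
python3 - <<'E'
from station import arm
import numpy as np,cv2
f=arm.grab_frame("scene");cv2.imwrite("pics/s5.png",cv2.resize(f["pixels"][130:280,160:360],None,fx=4,fy=4)[:,:,::-1])
f=arm.grab_frame("wrist");cv2.imwrite("pics/w5.png",f["pixels"][:,:,::-1])
E
```

```text
t 9.02 pos [0.575  0.1113 0.0758] yaw [-8.990e+01 -1.000e-01  1.011e+02] tool d [-0.8 15.8  0.1] rv [-0.13  0.1   0.11] n 1 F [  5.2  -0.5 -10.6]
```

View pics/s5.png

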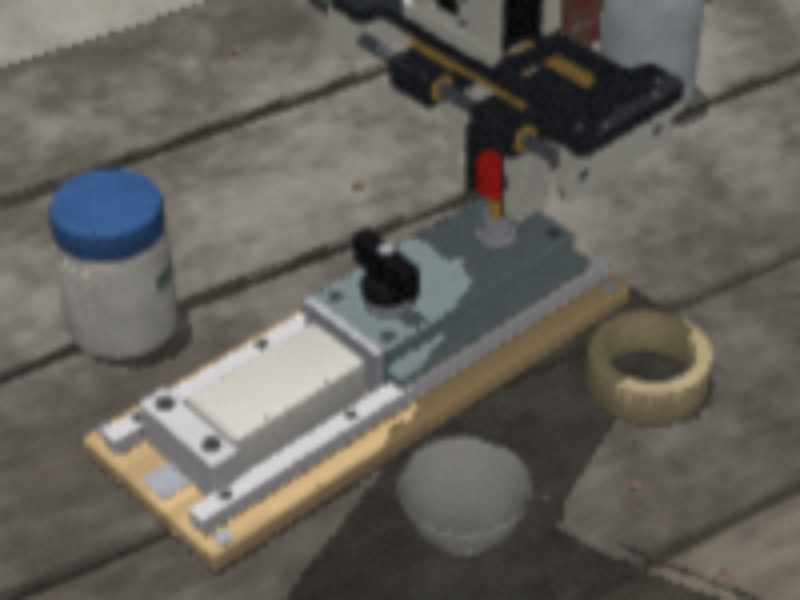

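View pics/w5.png

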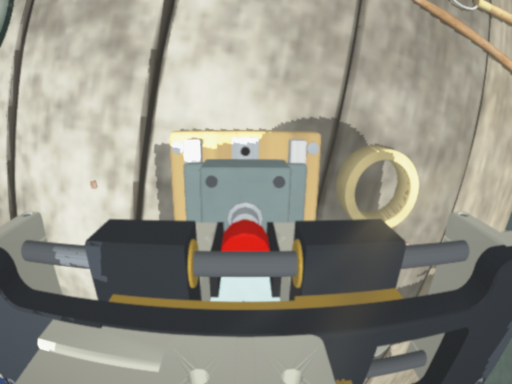

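Call:
move_arm(
  deltas=[
    {"dp": [0,-1.5,0],"rotation": [0,0,0]},
    {"dp": [0,-1.5,0],"rotation": [0,0,0]},
  ],
)

```text
t: 9.28
eef_pos: [0.5749, 0.1114, 0.0764]
ee_rot: [-1.567, -0.002, 1.764]
force: [11.9, -1.3, -29.2]
width: 0.0242
```

Run:
```python
from station import arm
import numpy as np
for i in range(4):
    s=arm.get_state();print(round(s["t"],2),s["eef_pos"].round(4),s["force"].round(1),s["width"].round(4),s["moment"].round(2))
    f=arm.grab_frame("top")
np.savez("top5.npz",**f)
from h import *
for n in("top0","top5"):
    f=dict(np.load(n+".npz"));P=cloud(f)
    k=(P[...,2]>.025)&(P[...,2]<.11)&(P[...,0]>.6)&(P[...,0]<.75)&(P[...,1]>.25)&(P[...,1]<.4);print(n,"jar",P[k].mean(0).round(4))
    k=(P[...,2]>.012)&(P[...,0]<.5)&(P[...,0]>.38)&(P[...,1]>.17)&(P[...,1]<.28);print("bowl",P[k].mean(0).round(4))
cv2.imwrite("pics/t5.png",cv2.resize(f["pixels"][100:250,190:360],None,fx=4,fy=4)[:,:,::-1])
```

```text
Traceback (most recent call last):
AttributeError: 'float' object has no attribute 'round'
```

Call:
move_arm(
  deltas=[
    {"dp": [0,0,0],"rotation": [0,0,0]},
    {"dp": [0,-0.6,-0.4],"rotation": [0,0,0]},
  ],
)

```text
t: 9.45
eef_pos: [0.5751, 0.1113, 0.0757]
ee_rot: [-1.566, -0.002, 1.763]
force: [2.8, 1.3, -12.6]
width: 0.0245
```

Run:
```python
from station import arm
from h import *
for i in range(5):
    s=arm.get_state();print(round(s["t"],2),np.round(s["eef_pos"],4),np.round(s["force"],1),np.round(s["width"],4),np.round(s["moment"],2))
    f=arm.grab_frame("top")
np.savez("top5.npz",**f)
for n in("top0","top5"):
    f=dict(np.load(n+".npz"));P=cloud(f)
    k=(P[...,2]>.025)&(P[...,2]<.11)&(P[...,0]>.6)&(P[...,0]<.75)&(P[...,1]>.25)&(P[...,1]<.4);print(n,"jar",P[k].mean(0).round(4))
    k=(P[...,2]>.012)&(P[...,0]<.5)&(P[...,0]>.38)&(P[...,1]>.17)&(P[...,1]<.28);print("bowl",P[k].mean(0).round(4))
cv2.imwrite("pics/t5.png",cv2.resize(f["pixels"][100:250,190:360],None,fx=4,fy=4)[:,:,::-1])
```

```text
9.45 [0.5751 0.1113 0.0757] [  2.8   1.3 -12.6] 0.0245 [ 0.38 -0.98  0.05]
9.5 [0.5751 0.1113 0.0758] [  3.3   0.  -12.4] 0.0247 [ 0.22 -1.31  0.01]
9.55 [0.5751 0.1113 0.0759] [  2.7   0.5 -13. ] 0.0249 [ 0.22 -1.27  0.05]
9.6 [0.5751 0.1113 0.076 ] [  2.5   0.7 -12.1] 0.0248 [ 0.25 -1.25  0.03]
9.65 [0.5751 0.1113 0.0761] [  2.9   0.6 -13.2] 0.0247 [ 0.23 -1.1   0.1 ]
top0 jar [0.6616 0.3055 0.0827]
bowl [0.4172 0.2207 0.5787]
top5 jar [0.6785 0.315  0.0925]
bowl [0.4265 0.2261 0.5913]
```

View pics/t5.png

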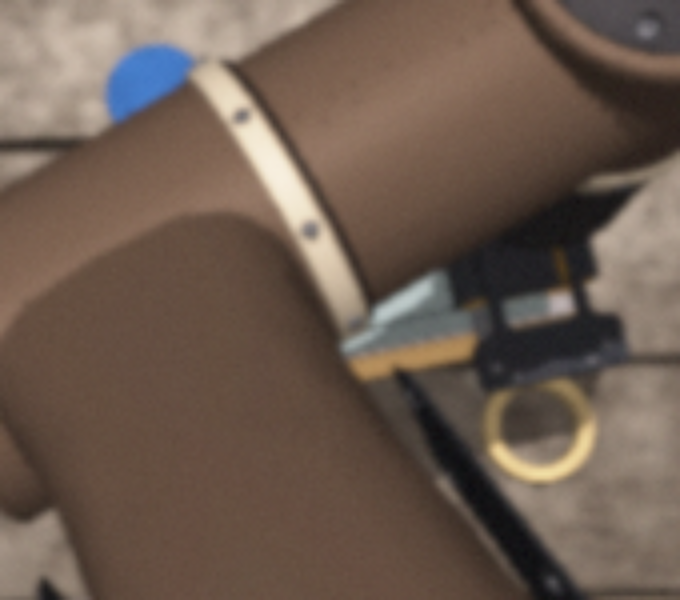

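Run:
```python
from station import arm
from h import *
f0=dict(np.load("scene0.npz"));f1=arm.grab_frame("scene");np.savez("s6.npz",**f1)
for f in(f0,dict(np.load("s3.npz")),f1):
    h=cv2.cvtColor(f["pixels"],cv2.COLOR_RGB2HSV);m=((h[...,0]<8)|(h[...,0]>172))&(h[...,1]>150)&(h[...,2]>60)
    m[:160]=0;m[200:]=0;m[:,:275]=0;m[:,295:]=0
    v,u=np.nonzero(m);print("red",u.min(),u.max(),v.min(),v.max(),[int(v[u==c].max()) for c in range(280,288) if (u==c).any()])
    P=cloud(f);out=[]
    for nm,(x,y),zl,zh in(("jar",(.667,.307),.05,.11),("bowl",(.431,.225),.012,.05),("tape",(.468,.079),.012,.05)):
        k=(P[...,2]>zl)&(P[...,2]<zh)&(np.hypot(P[...,0]-x,P[...,1]-y)<.05);out.append((nm,P[k].mean(0).round(4)[:2]))
    print(out)
# image shift of the jig patch (knob end, block) between s3 and now: soft check on carriage
a=cv2.cvtColor(np.load("s3.npz")["pixels"],cv2.COLOR_RGB2GRAY);b=cv2.cvtColor(f1["pixels"],cv2.COLOR_RGB2GRAY)
r=cv2.matchTemplate(b[180:225,230:280],a[186:208,246:268],cv2.TM_CCOEFF_NORMED);print("knob match",cv2.minMaxLoc(r),"expect (16,6)")
s=arm.get_state();print(s["t"],np.round(s["eef_pos"],4),np.round(s["force"],1))
```

```text
red 279 289 172 184 [182, 183, 183, 183, 184, 184, 183, 183]
[('jar', array([0.6565, 0.3148])), ('bowl', array([0.4384, 0.2215])), ('tape', array([0.4664, 0.0813]))]
red 279 289 172 184 [182, 183, 183, 183, 184, 184, 183, 183]
[('jar', array([0.6564, 0.3146])), ('bowl', array([0.4384, 0.2213])), ('tape', array([0.4666, 0.0816]))]
red 279 285 167 179 [178, 178, 179, 179, 179, 175]
[('jar', array([0.6565, 0.3147])), ('bowl', array([0.4383, 0.2212])), ('tape', array([0.4664, 0.0811]))]
knob match (-0.6357400417327881, 0.8866339921951294, (28, 5), (16, 6)) expect (16,6)
9.75 [0.5751 0.1113 0.0762] [  2.9   0.7 -13.1]
```

```bash
python3 -c "
from station import arm
arm.job_done();s=arm.get_state();print(s['t'],s['eef_pos'],s['force'],s['width'])"
```

```text
the job is handed in; nothing more can be done
the job is handed in; nothing more can be done
```

The clamp knob is loosened and the arm is holding the red plunger fully up against its stop. I handed the job in at about 9.8 s.

- **Knob:** I gripped the bar and turned it about 74° anticlockwise. It started roughly 0.2 rad from tight, so by the camera and wrist angles it now stands at about 1.5 rad. The scene picture shows the bar lying across the jig.
- **Plunger:** I gripped it with 50 N and lifted it about 14 mm. When I pulled a little further it moved no more and the pull rose to 29 N, which I took as the stop. I then eased off and it holds at about 13 N upward with 3 N sideways. In the scene picture the red head sits 5 pixels higher, which also works out at about 14 mm.
- **Surroundings:** The jar, bowl and tape are within about 0.5 mm of where they started. A picture match on the knob showed no shift of the sliding stop since before the lift. I checked the block only by eye, and it looks in place.

The final top-camera check was no use because the arm blocked its view, so I relied on the scene camera. While closing on the knob and the plunger head I briefly felt 10–13 N sideways, because the fingers were slightly off centre. I corrected both before turning or lifting.

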